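# Open a sample tote and roll it home into the tube counter

### The arm

A 6-joint arm with a two-finger parallel gripper is mounted at the origin on the work surface. World frame = base frame: x ahead of the robot, y to its left, z up, the work surface at z = 0. Lengths are in m, angles in degrees, forces in N, time in s.
With the tool pointing down it reaches from about 0.3 to 0.75 m from the base axis. Payload 8.5 kg.
Tool frame: the origin (TCP) lies midway between the tips of the shut fingers; the grasp point (between the pads) lies 19 mm behind it; z points along the fingers, y is the line along which they close (so a half turn about z gives the same grasp; the last joint's range is limited). The gripper opens to 85 mm and grips with 20 to 120 N. Pads are 22 mm wide; open, the fingers measure 114 mm over their backs; the gripper's body (76 mm by 85 mm) begins 54 mm behind the grasp point. The pads swing forward as they close: fully open they stand 13 mm farther back than shut.
Start: joints at [57.966, 21.807, 74.336, -0, 83.858, -12.336], TCP at [0.185, 0.518, 0.231] pointing down, gripper open.
Joint ranges: [-178.18, 178.18], [-50.72, 133.34], [12.68, 142.11], [-81.47, 261.47], [9.98, 163.14], [-165.26, 165.26]. Speed limits (degrees/s): [136.94, 136.94, 180, 180, 180, 180].

### API

Orientations are given as a 3x3 rotation matrix whose columns are the frame's x, y, z axes.
In Python, from rig import env gives the robot as it stands. The module is installed in compiled form; this text tells all that it offers.
- The arm moves only by the tool jog_arm, never from a script. Its argument "targets" is a list of rows, each a list of 6 numbers: the shift along the tool's x, y, z in cm, then the turn, a rotation vector about the tool's x, y, z in degrees. A call has 1 to 8 rows; each row is the pose to reach, as a shift and turn from the pose commanded when the call began, along the tool's axes at that moment; what a row does not reach only later rows make up. A row lasts 1/12 s, in which the tool goes at most 41.7 mm and 7.16 degrees, less where a joint would pass 70% of its speed; a pose out of reach is approached as far as the arm can. A call with a gripper value outside its range is refused whole. "hand" is the opening, from 0 (shut) to 1 (fully open), set as the call begins (left out, the last holds). The fingers move at their own pace and stop on an object; "newtons" is the grip in N (left out, the last holds). Time passes only in rows, so rows that repeat a pose let the fingers close. It gives the time, the measured TCP pose, the force, the opening and the grip force at its end, in the units of the state.
- env.observe(): the state, without advancing time (a new reading comes with each control period).
- env.get_image(name): name is "scene" or "top" or "wrist"; returns a dict with "frame" (400x640x3 uint8, red, green, blue), "depth" (400x640 float32, m along the optical axis (not along the pixel's ray), 0 where there is no reading), "fovy" (degrees; the focal length in pixels is half the picture's height over the tangent of half this angle, whatever the lens; pixels are square), "cx", "cy" (the principal point, pixels), "k1" (the pictures are not rectified: a ray, as slopes to the right and down, at radius r is drawn at 1 + k1 r^2 times it, then the intrinsics apply), "cam_to_world" (4x4, takes a point from camera to world coordinates). Camera axes: x right, y down, z forward; pixel columns grow to the right and rows downward; lengths in m; the calibration is good to about 2 mm. A picture is of the moment at which its call begins.
- env.close_job(): hands the job in; it is judged then, once.
Trained networks look in the newest picture that a camera, given by its name, has taken for a name from the list of things; names that differ only in an ending like _2 or _b are one class to them, and where a whole thing is asked for, a point or a joint stands for the part that bears it (a point fixed in the world has none). Each returns a list of dicts, best first, with "score" (0 to 1); they miss things now and then, are a little off and sometimes report something else, mostly with a low value. They report only what shows in the picture. A call takes as long as a camera call. They do not tell look-alikes from the thing itself.
- env.regions_of(camera, target): "pixels" (400x640 bool, what is visible of it) and "point" ([row, column] in pixels, amid what is visible of it).
The state is a dict: "time_s": time; "q": joint angles; "qvel": joint speeds; "joint_efforts": joint torques, N m; "position": TCP position; "tool_rot": TCP orientation; "ft_force": force on the tool from outside, world axes, zero at the start; "wrist_torque": the same for the moment, N m; "grip_width": finger opening in m; "gripper_force": force on a finger pad.
Only numpy, scipy, OpenCV 4.12 (cv2) and the standard library are available. Lean on these libraries where they do the work, as an engineer would, in place of code of your own. Each camera call takes 0.05 s, during which the arm holds its last target. There are 200 camera calls.

### The job

Take the loose lid off the sample tote by its knob and lower it into the empty steel tray so that it lies flat; then push the tote along the rollers under the bridge of the tube counter, until the spring catches have closed behind it and hold it against the sprung bumper when you let go. Do not ram the tote home by sheer force, do not lift or tip the tote, do not drop the lid, and leave the other things on the desk where they are.

Things in the scene. Friction and masses are not known exactly. Their poses are not given: they have to be found in the camera images.
- tote: White open plastic tote of sample tubes with red caps; 100 mm (its x, across the lane) x 130 (its y, along the lane) x 80 high, 0.4 to 0.8 kg, too wide to grip across. Origin: centre of its underside, which stands on the rollers. Caps end 10 mm below the rim. Its trailing end, to push on, is its +y face, 65 mm from the origin.
- lid: Loose white lid on the tote. Plate 106 x 136 mm (x, y), z 5 to 11 mm; a plug 84 x 114 mm, z 0 to 5, sits in the tote's mouth; black round knob at its centre, diameter 24 mm from z = 19 to 41 mm over a neck of diameter 18 from z = 11. Origin: centre of the plug's underside. 0.12 kg.
- tray: Empty shallow steel tray on the table for the lid, 138 x 168 mm outside (its x, y), 12 mm high with the lip, walls 4 mm, floor about 4 mm thick. Origin: centre of its underside. The lid fits in it only with its long side along the tray's y.
- lane: Fixed roller lane 580 mm long (its y), 16 free-turning steel rollers, tops 45 mm above the table; aluminium guides at x = +-53 mm (3 mm clear of the tote either side) up to z = 66 mm. Origin: centre of the lane at table level. Its -y direction leads into the bay; the tote starts near the +y end.
- bay: White housing of the tube counter over the -y end of the lane, axes parallel to the lane's; cheeks at x = +-76 to 84 mm up to z = 85. Origin: on the lane's centre line at table level. Inside is a stiff dark steel stop frame (side bars x = +-61 to 73 mm, z = 70 to 88) that was set somewhere within 40 mm either way along the lane: its setting is not given and is to be found by touch.
- bay_bridge (a point): Middle of the underside of the white reading bridge, fixed over the lane 145 mm above the table, 55 mm past the bay's origin; it is 30 mm thick along the lane, with a scanner head on it up to 210 mm (x +-45 mm, bay y -85 to -35 mm). The open tote passes under it, the lid's knob does not.
- bay_bumper (a point): Fixed mark on the bay: face of the relaxed rubber bumper if the stop frame were at mid setting (bay y = -59 mm, z = 88); really up to 40 mm either way. Bumper 56 mm wide, z 70 to 106 mm; its spring gives 4 N, growing to 13 N over 26 mm, then a hard stop.
- bay_catch (a point): Fixed mark on the bay, midway between the tips of the two spring catches if the frame were at mid setting (bay y = +65 mm, z = 79); off as much as the bumper. Tips at x = +-31 mm, pivots 45 mm upstream. They fold outward as the tote passes and snap in behind its +y end once the bumper is in about 14 mm; it settles with its +y face at the tips. Pushed less, it is not held.
- calculator: Bystander: black desk calculator, 80 x 140 x 18 mm. Origin: centre of its underside.
- stapler: Bystander: black and steel stapler, 130 x 36 x 46 mm, long along its x. Origin: centre of its underside.
- paper_roll: Bystander: upright roll of white paper, diameter 90, height 75 mm. Origin: centre of its underside.
- sanitizer: Bystander: clear bottle with white cap, diameter 60, height 150 mm. Origin: centre of its underside.
- jar: Bystander: glass jar, diameter 60, height 90 mm. Origin: centre of its underside.
- mug: Bystander: white mug, diameter 76, height 90 mm, handle towards its +y. Origin: centre of its underside.
- notebook: Bystander: paper notebook with red cover, 104 x 143 x 16 mm. Origin: centre of its underside.
Things that resemble listed ones, but are neither listed nor needed, are in the scene too. Leave any turquoise look-alike of the lid alone.

How it is judged (in metres and radians):
On the way:
1. the lid lies flat in the tray while the tote is still outside the bay (z of lid in the frame of tray below 0.009 m and angle between lid's own z axis and vertical below 0.06 rad and horizontal distance between lid and tray below 0.03 m and linear speed of lid below 0.02 m/s and y of tote in the frame of bay above 0.15 m), for 0.2 s.
At the end, for the whole second after the job is handed in: Lid flat and at rest on the tray floor (tilt under 0.06 rad, centre within 30 mm of the tray's); tote level, at rest on the rollers, its origin -60 to +50 mm from the bay's along the lane, held between catches and bumper: with the robot away tote and bay still press with over 6 N (z of lid in the frame of tray below 0.009 m and angle between each of lid, tote's own z axis and vertical below 0.06 rad and horizontal distance between lid and tray below 0.03 m and linear speed of lid below 0.02 m/s and contact force between tote and bay above 6 N and y of tote in the frame of bay between -0.06 and 0.05 m and z of tote in the frame of lane below 0.05 m and linear speed of tote below 0.01 m/s); the robot touches nothing.
It fails at once if the tote was rammed: the robot pushed on it with over 30 N (contact force between any of the fingers, the arm and tote above 30 N).
It fails at once if the tote was lifted more than 20 mm off the rollers (z of tote in the frame of lane above 0.065 m).
It fails at once if the tote was tipped by over 0.3 rad (angle between tote's own z axis and vertical above 0.3 rad).
It fails at once if the lid was dropped: it moves faster than 0.6 m/s below 60 mm height (height (world z) of lid below 0.06 m and linear speed of lid above 0.6 m/s).
It fails at once if another thing on the desk was moved by more than 30 mm (distance of any of calculator, stapler, paper_roll, sanitizer, jar, mug, notebook from where it was at the start of the episode above 0.03 m).
It also fails if it takes over 61 s, if anything falls off the work surface, if the arm or the gripper's body presses on something with over 40 N, if the wrist force passes 120 N, or if a joint passes its speed limit or range.

## Working session

There is one attempt and no reset: what is moved stays moved. The work goes in short steps, Python scripts to look and compute and a tool call to move; the robot and the scene stay as the last step left them, time stands still between calls to the robot, and variables do not carry over. Pictures are saved under pics/ and viewed, at most 10 in all, crops included, and the job is handed in when it is done.

Besides the shell and the picture viewer there is one more tool, called as a command line: name --pt "numbers of a row" for each row, then --argument value for the rest. jog_arm: Moves the arm, as the interface text tells. Its arguments: {"type":"object","properties":{"targets":{"type":"array","items":{"type":"array","items":{"type":"number"}}},"hand":{"type":"number"},"newtons":{"type":"number"}},"required":["targets"]}

```bash
mkdir -p pics
cat > h.py <<'E'
import numpy as np, cv2
from rig import env
def rays(im,uv):
    f=200/np.tan(np.radians(im["fovy"]/2)); K=np.array([[f,0,im["cx"]],[0,f,im["cy"]],[0,0,1.]])
    return cv2.undistortPoints(np.array(uv,float).reshape(-1,1,2),K,np.array([im["k1"],0,0,0.]))[:,0]
def world(im,mask):
    m=mask&(im["depth"]>0); v,u=np.nonzero(m); d=im["depth"][m]
    s=rays(im,np.c_[u,v]); P=np.c_[s*d[:,None],d]
    T=im["cam_to_world"]; return P@T[:3,:3].T+T[:3,3], np.c_[u,v]
def save(im,n,crop=None,k=1):
    a=im["frame"][:,:,::-1]
    if crop: a=a[crop[0]:crop[1],crop[2]:crop[3]]
    cv2.imwrite("pics/"+n,cv2.resize(a,None,fx=k,fy=k,interpolation=cv2.INTER_CUBIC))
E
python3 - <<'E'
from h import *
np.set_printoptions(precision=4,suppress=True)
s=env.observe(); print(s["time_s"],s["position"],s["tool_rot"],s["ft_force"])
ims={}
for c in ["top","scene"]:
    im=env.get_image(c); ims[c]=im; save(im,c+"0.png"); print(c,im["fovy"],im["k1"],im["cam_to_world"][:3,3])
for n in ["tote","lid","tray","lane","bay","calculator","stapler","paper_roll","sanitizer","jar","mug","notebook"]:
    for r in env.regions_of("top",n)[:3]:
        P,uv=world(ims["top"],r["pixels"])
        if len(P)<5: continue
        top=np.percentile(P[:,2],95)
        rect=cv2.minAreaRect(P[P[:,2]>top-.012][:,:2].astype(np.float32))
        print(n,round(r["score"],2),np.round(r["point"]),"med",np.median(P,0),"top",top,"rect",np.round(rect[0],4),np.round(rect[1],3),round(rect[2],1))
E
```

```text
0.0 [0.1852 0.5176 0.2307] [[-0.9415  0.337  -0.0008]
 [ 0.337   0.9415 -0.0013]
 [ 0.0003 -0.0015 -1.    ]] [-0.1489 -0.0351 -0.0637]
top 43.88043369583032 -0.09510579596552567 [0.2415 0.0278 1.7931]
scene 52.15354173763808 -0.027719849277583777 [1.2543 0.1809 1.0504]
tote 0.49 [169. 409.] med [ 0.6085 -0.2429  0.0879] top 0.21131110259881628 rect [ 0.6395 -0.2658] [0.091 0.052] 2.1
lid 0.72 [277. 203.] med [0.2621 0.4847 0.011 ] top 0.02030705967114495 rect [0.2633 0.4864] [0.134 0.103] 83.7
lid 0.61 [168. 308.] med [0.6238 0.0965 0.1307] top 0.14011759627749032 rect [0.6249 0.0969] [0.106 0.135] 3.6
tray 0.89 [231. 301.] med [0.4261 0.1181 0.0047] top 0.013458811130703519 rect [0.4258 0.1175] [0.168 0.139] 85.4
lane 0.9 [170. 353.] med [ 0.6327 -0.0599  0.0437] top 0.06865919132149369 rect [ 0.6321 -0.0612] [0.126 0.577] 2.2
bay 0.97 [166. 406.] med [ 0.612  -0.2422  0.0874] top 0.21122239476917987 rect [ 0.6395 -0.2658] [0.091 0.052] 2.1
calculator 0.82 [230. 371.] med [ 0.4253 -0.1152  0.0161] top 0.024388903845571352 rect [ 0.4254 -0.1139] [0.14 0.08] 89.7
stapler 0.59 [179. 22
[... 337 characters left out ...]
er_roll 0.34 [168. 407.] med [ 0.6111 -0.2427  0.0882] top 0.21135677489382654 rect [ 0.6395 -0.2658] [0.091 0.052] 2.1
sanitizer 0.88 [129. 317.] med [0.7756 0.0778 0.0958] top 0.15228380372296663 rect [0.788  0.0815] [0.026 0.024] 0.5
jar 0.84 [128. 348.] med [ 0.7767 -0.0387  0.0846] top 0.0953469621322416 rect [ 0.787  -0.0396] [0.052 0.046] 45.2
mug 0.97 [247. 251.] med [0.3589 0.3111 0.0172] top 0.09177466507565366 rect [0.3558 0.3028] [0.076 0.072] 32.0
mug 0.37 [229. 305.] med [0.4254 0.1187 0.0046] top 0.013491984658864519 rect [0.424  0.1182] [0.17  0.141] 86.2
notebook 0.66 [235. 456.] med [ 0.4034 -0.4195  0.0157] top 0.022886985009762162 rect [ 0.4043 -0.4195] [0.144 0.105] 87.3
```

View pics/top0.png

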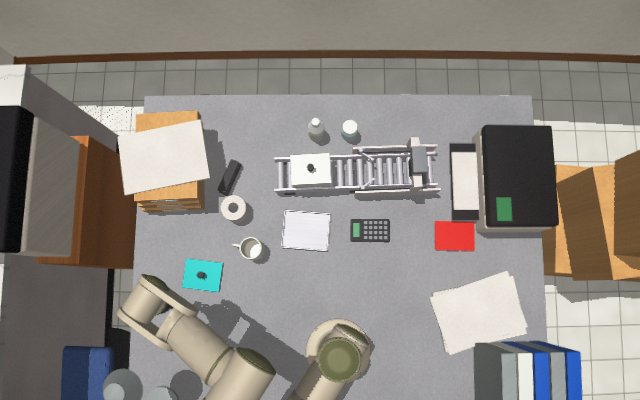

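View pics/scene0.png

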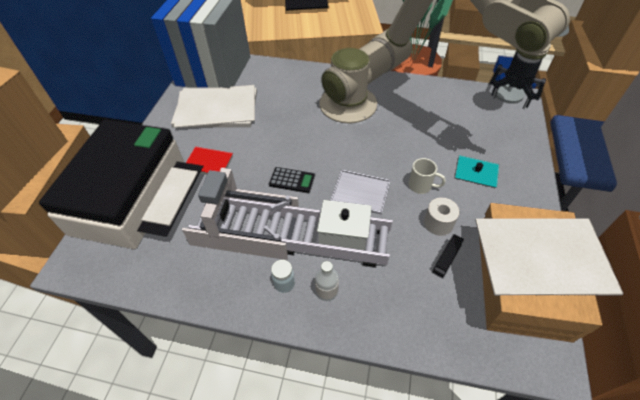

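The top picture shows the white lid on the tote at about (row 168, col 308). The only thing that could be taken for it is the turquoise lid at (277,203). The empty tray is at (231,301), the bay bridge and scanner at about (160,417). I choose the white one and check it in a close crop.

Run:
```python
from h import *
np.set_printoptions(precision=4,suppress=True)
def yaw(P):  # long-side direction, degrees from world +y
    r=cv2.minAreaRect(P[:,:2].astype(np.float32)); b=cv2.boxPoints(r); e=[b[1]-b[0],b[2]-b[1]]
    l=max(e,key=np.linalg.norm); l=l*np.sign(l[1]); return np.round(r[0],4),np.round(sorted(r[1]),4),round(np.degrees(np.arctan2(-l[0],l[1])),2)
for c in ["top","scene"]:
    im=env.get_image(c)
    print("==",c)
    if c=="top": save(im,"crop1.png",(130,260,250,450),4)
    for n in ["lid","tray","lane","bay"]:
        for r in env.regions_of(c,n)[:2]:
            P,uv=world(im,r["pixels"])
            if n=="lid":
                if np.median(P[:,2])<.08: continue
                print("plate",yaw(P[(abs(P[:,2]-.131)<.006)]))
                g=im["frame"][uv[:,1],uv[:,0]].max(1)
                k=P[(g<90)&(P[:,2]>.145)]; print("knob",len(k),k.mean(0),np.percentile(k,[5,95],axis=0), "platez",np.median(P[:,2]))
            elif n=="tray": print("tray",r["score"],yaw(P[P[:,2]<.02]),np.median(P[:,2]))
            elif n=="lane": print("lane",r["score"],yaw(P[abs(P[:,2]-.066)<.006]))
            else:
                for lo,hi in [(.2,.22),(.16,.19),(.078,.092)]:
                    q=P[(P[:,2]>lo)&(P[:,2]<hi)]
                    if len(q)>5: print("bay",r["score"],lo,hi,yaw(q),q.min(0),q.max(0))
```

```text
== top
plate (array([0.6252, 0.097 ]), array([0.1077, 0.1356]), np.float32(2.91))
knob 31 [0.6228 0.0944 0.1581] [[0.6149 0.0872 0.1466]
 [0.6318 0.102  0.1642]] platez 0.1308844190745473
tray 0.96 (array([0.4259, 0.1165]), array([0.1387, 0.1727]), np.float32(-4.7)) 0.004428985775885574
lane 0.73 (array([ 0.6326, -0.0616]), array([0.1245, 0.5745]), np.float32(2.29))
bay 0.96 0.2 0.22 (array([ 0.6399, -0.2658]), array([0.0509, 0.0903]), np.float32(-87.67)) [ 0.5947 -0.2918  0.2   ] [ 0.685  -0.2397  0.2179]
bay 0.96 0.16 0.19 (array([ 0.6398, -0.2619]), array([0.0474, 0.1732]), np.float32(-83.15)) [ 0.5533 -0.2909  0.1606] [ 0.7248 -0.2389  0.1893]
bay 0.96 0.078 0.092 (array([ 0.6374, -0.2046]), array([0.1727, 0.2967]), np.float32(2.03)) [ 0.5478 -0.3557  0.078 ] [ 0.7263 -0.0537  0.092 ]
== scene
plate (array([0.6267, 0.0967]), array([0.1092, 0.1362]), np.float32(2.86))
knob 57 [0.6315 0.0965 0.1572] [[0.6196 0.0883 0.1466]
 [0.6375 0.1047 0.1628]] platez 0.13020481063371359
tray 0.74 (array([0.4201, 0.119 ]), array([0.1514, 0.1698]), np.float32(-5.99)) 0.00349787593643458
lane 0.83 (array([ 0.6333, -0.0585]), array([0.127 , 0.5769]), np.float32(2.23))
lane 0.7 (array([ 0.6415, -0.205 ]), array([0.1682, 0.3029]), np.float32(2.45))
bay 0.71 0.2 0.22 (array([ 0.643 , -0.2652]), array([0.0523, 0.0905]), np.float32(-87.68)) [ 0.5976 -0.2902  0.2   ] [ 0.6889 -0.2383  0.2141]
bay 0.71 0.16 0.19 (array([ 0.6429, -0.2593]), array([0.0477, 0.1762]), np.float32(86.27)) [ 0.5542 -0.2861  0.1602] [ 0.731  -0.2377  0.1898]
bay 0.71 0.078 0.092 (array([ 0.6397, -0.205 ]), array([0.1734, 0.3004]), np.float32(2.45)) [ 0.5509 -0.3515  0.078 ] [ 0.73   -0.0513  0.092 ]
```

View pics/crop1.png

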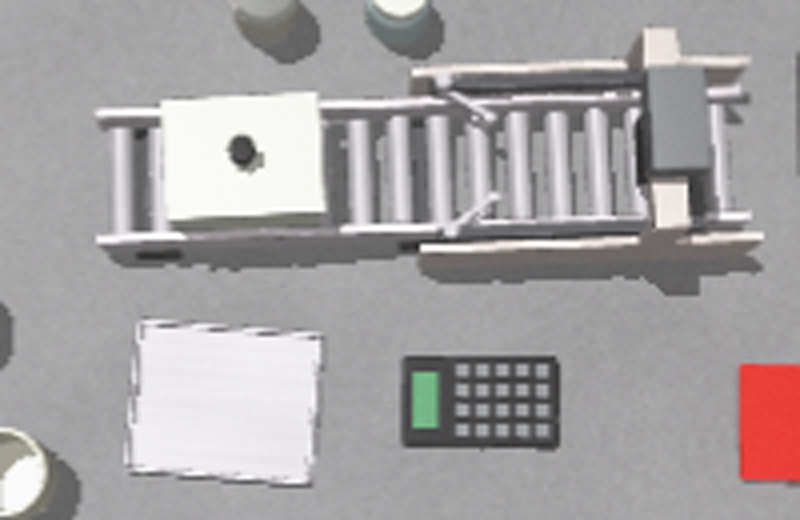

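The crop shows the white lid with its black knob at crop (242,150), the plain tray at (225,400), and the two catch tips at about (492,120) and (495,197). It is the right lid. First reach, staying high.

jog_arm --pt "-55.7 -24.8 0 0 0 0" --pt "-55.7 -24.8 0 0 0 0" --pt "-55.7 -24.8 0 0 0 0" --pt "-55.7 -24.8 0 0 0 0" --pt "-55.7 -24.8 0 0 0 0" --pt "-55.7 -24.8 0 0 0 0" --pt "-55.7 -24.8 0 0 0 0" --pt "-55.7 -24.8 0 0 0 0" --hand 1

```text
time_s: 1.87
position: [0.4275, 0.2858, 0.2315]
tool_rot: [[-0.941, 0.337, 0.0], [0.337, 0.941, 0.0], [-0.0, 0.0, -1.0]]
ft_force: [0.8, 0.9, 0.1]
grip_width: 0.0856
gripper_force: 0.0
```

```bash
cat >> h.py <<'E'
def go(x,y,z):  # shift in tool cm to world TCP target, and tool y heading
    s=env.observe(); R=np.array(s["tool_rot"]); p=np.array(s["position"])
    print("t",s["time_s"],"p",p,"ft",np.round(s["ft_force"],1),"w",s["grip_width"],"yhead",round(np.degrees(np.arctan2(R[1,1],R[0,1])),2),"z",R[:,2],"q",np.round(s["q"]))
    print("shift cm",np.round(R.T@(np.array([x,y,z])-p)*100,2))
E
python3 - <<'E'
from h import *
np.set_printoptions(precision=4,suppress=True)
go(.626,.0968,.231)
im=env.get_image("top")
s=rays(im,[(373,159.5),(373.7,179)]); T=im["cam_to_world"]
for a in s:
    d=T[:3,:3]@np.array([a[0],a[1],1]); print("tip",T[:3,3]+d*(.085-T[2,3])/d[2])
E
```

```text
t 1.8667 p [0.4275 0.2858 0.2315] ft [0.8 0.9 0.1] w 0.08558381645392206 yhead 70.3 z [ 0.0004  0.0002 -1.    ] q [ 21.  18.  80.   0.  82. -50.]
shift cm [-25.06 -11.1    0.06]
tip [ 0.6679 -0.124   0.085 ]
tip [ 0.5976 -0.1254  0.085 ]
```

jog_arm --pt "-25.1 -11.1 0 0 0 0" --pt "-25.1 -11.1 0 0 0 0" --pt "-25.1 -11.1 0 0 0 0" --pt "-25.1 -11.1 0 0 0 0" --pt "-25.1 -11.1 0 0 0 0" --pt "-25.1 -11.1 0 0 0 0" --pt "-25.1 -11.1 0 0 0 0" --pt "-25.1 -11.1 0 0 0 0"

```text
time_s: 2.58
position: [0.6281, 0.0944, 0.23]
tool_rot: [[-0.94, 0.341, -0.0], [0.341, 0.94, -0.001], [-0.0, -0.001, -1.0]]
ft_force: [0.7, -0.3, -0.8]
grip_width: 0.0853
gripper_force: 0.0
```

Run:
```python
from h import *
np.set_printoptions(precision=4,suppress=True)
im=env.get_image("wrist"); save(im,"wrist1.png")
go(.626,.0968,.136)
for r in env.regions_of("wrist","lid"):
    P,uv=world(im,r["pixels"]); k=P[P[:,2]>.15]; pl=P[abs(P[:,2]-.131)<.006]
    print(r["score"],len(k), "knob",k.mean(0) if len(k) else 0,np.median(k,0) if len(k) else 0,cv2.minAreaRect(pl[:,:2].astype(np.float32)) if len(pl) else 0)
    q=P[P[:,2]>.157]; print(cv2.minEnclosingCircle(q[:,:2].astype(np.float32)), np.percentile(P[:,2],[50,99]))
```

```text
t 2.6333 p [0.6265 0.0964 0.2303] ft [-1.1  0.3 -0.3] w 0.08525583939284412 yhead 70.12 z [-0.0009 -0.0001 -1.    ] q [ -2.  31.  60.  -0.  90. -72.]
shift cm [0.05 0.02 9.43]
0.66 878 knob [0.6238 0.0961 0.1602] [0.6235 0.0962 0.1608] ((0.6253564357757568, 0.0957234650850296), (0.10618361085653305, 0.13629582524299622), 3.034022808074951)
((0.625215470790863, 0.09554166346788406), 0.012003629468381405) [0.1311 0.1614]
0.37 529 knob [ 0.6944 -0.2403  0.1584] [ 0.6965 -0.244   0.1564] ((0.7158478498458862, -0.26520493626594543), (0.001252293004654348, 0.012505198828876019), 5.412446975708008)
((0.6557130217552185, -0.10053180903196335), 0.1544766128063202) [0.0874 0.1614]
```

View pics/wrist1.png

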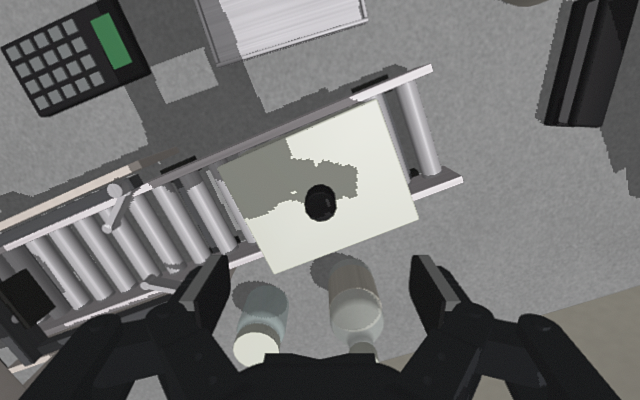

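The wrist picture shows the knob at (319,203) on the white plate, the fingers straddling its line. Measured knob centre (0.625, 0.0955), top 0.161, radius 12 mm: as described. Descend and grip.

jog_arm --pt "0.1 -0.1 3 0 0 0" --pt "0.1 -0.1 6 0 0 0" --pt "0.1 -0.1 8.5 0 0 0" --pt "0.1 -0.1 9.4 0 0 0" --pt "0.1 -0.1 9.4 0 0 0" --pt "0.1 -0.1 9.4 0 0 0"

```text
time_s: 3.18
position: [0.6241, 0.0985, 0.1386]
tool_rot: [[-0.942, 0.336, 0.001], [0.336, 0.942, -0.0], [-0.001, 0.0, -1.0]]
ft_force: [-0.5, 0.1, 0.1]
grip_width: 0.0852
gripper_force: 0.0
```

jog_arm --pt "0 0 0 0 0 0" --pt "0 0 0 0 0 0" --pt "0 0 0 0 0 0" --pt "0 0 0 0 0 0" --pt "0 0 0 0 0 0" --pt "0 0 0 0 0 0" --pt "0 0 0 0 0 0" --pt "0 0 0 0 0 0" --hand 0 --newtons 40

```text
time_s: 3.85
position: [0.6242, 0.0978, 0.1379]
tool_rot: [[-0.941, 0.337, 0.001], [0.337, 0.941, -0.0], [-0.001, 0.0, -1.0]]
ft_force: [-0.7, 0.2, 5.7]
grip_width: 0.0224
gripper_force: 39.2
```

jog_arm --pt "0 0 -1 0 0 0" --pt "0 0 -2.5 0 0 0" --pt "0 0 -4 0 0 0" --pt "0 0 -5.5 0 0 0" --pt "0 0 -6 0 0 0" --pt "0 0 -6 0 0 0"

```text
time_s: 4.35
position: [0.6244, 0.0978, 0.1986]
tool_rot: [[-0.941, 0.337, 0.002], [0.337, 0.941, -0.0], [-0.002, 0.001, -1.0]]
ft_force: [-0.7, -0.9, -1.1]
grip_width: 0.0226
gripper_force: 39.3
```

Run:
```python
from h import *
np.set_printoptions(precision=4,suppress=True)
for c in ["top"]:
    im=env.get_image(c); 
    for r in env.regions_of(c,"lid")[:2]:
        P,_=world(im,r["pixels"]); m=np.median(P[:,2]); q=P[abs(P[:,2]-m)<.006]; rc=cv2.minAreaRect(q[:,:2].astype(np.float32)); print(r["score"],m,rc)
    for r in env.regions_of(c,"tote")[:2]:
        P,_=world(im,r["pixels"]); print("tote",r["score"],np.median(P,0))
    im2=im; s=env.observe(); save(im,"lift.png",(100,280,200,440),3)
    for r in env.regions_of(c,"tray")[:1]:
        P,_=world(im,r["pixels"]); print("tray",cv2.minAreaRect(P[P[:,2]<.02][:,:2].astype(np.float32)))
go(.6242-.1997,.0978+.0215,.195)
```

```text
0.79 0.011037255069193952 ((0.2633247971534729, 0.4879680871963501), (0.1350216269493103, 0.10259855538606644), 82.95018005371094)
0.68 0.1912229616894916 ((0.6184076070785522, 0.09602604806423187), (0.07880938798189163, 0.12950947880744934), 0.02313225157558918)
tray ((0.4248858690261841, 0.049430105835199356), (0.03396984934806824, 0.12714537978172302), 87.78782653808594)
t 4.55 p [0.6236 0.0978 0.1961] ft [-0.3 -0.5 -0.4] w 0.02249140771435088 yhead 70.3 z [-0.0022  0.     -1.    ] q [ -2.  32.  64.  -0.  85. -72.]
shift cm [19.47 -4.68  0.16]
```

jog_arm --pt "3 -0.7 0 0 0 1" --pt "6.5 -1.6 0 0 0 2.5" --pt "10 -2.4 0 0 0 4" --pt "13.5 -3.3 0 0 0 5.5" --pt "17 -4.1 0 0 0 6.5" --pt "19.5 -4.7 0 0 0 7.5" --pt "19.5 -4.7 0 0 0 7.5" --pt "19.5 -4.7 0 0 0 7.5"

```text
time_s: 5.22
position: [0.4237, 0.1195, 0.1973]
tool_rot: [[-0.89, 0.457, -0.0], [0.457, 0.89, -0.0], [0.0, -0.0, -1.0]]
ft_force: [-0.0, 0.1, -0.5]
grip_width: 0.0225
gripper_force: 39.4
```

Run:
```python
from h import *
np.set_printoptions(precision=4,suppress=True)
go(.4245,.1193,.1)
for c in ["scene","wrist"]:
    im=env.get_image(c); save(im,c+"2.png")
    for n in ["lid","tray"]:
        for r in env.regions_of(c,n)[:2]:
            P,_=world(im,r["pixels"]); m=np.median(P[:,2]); q=P[abs(P[:,2]-m)<.006]
            print(c,n,r["score"],m,len(q),cv2.minAreaRect(q[:,:2].astype(np.float32)))
```

```text
t 5.2167 p [0.4237 0.1195 0.1973] ft [-0.   0.1 -0.5] w 0.022532361744297714 yhead 62.83 z [-0.0001 -0.     -1.    ] q [  0.  13.  94.  -0.  73. -63.]
shift cm [-0.08  0.02  9.73]
scene lid 0.78 0.18975614114072825 1050 ((0.427910178899765, 0.1195027306675911), (0.13638576865196228, 0.10773451626300812), 86.1295166015625)
scene lid 0.66 0.010300589888369682 910 ((0.2647242248058319, 0.48806387186050415), (0.13857273757457733, 0.11000312864780426), 83.18456268310547)
scene tray 0.71 0.0037829312046455676 1604 ((0.42425379157066345, 0.1173134595155716), (0.16891883313655853, 0.1464131623506546), 84.79561614990234)
wrist lid 0.9 0.1902934653638526 32329 ((0.42679035663604736, 0.11789016425609589), (0.13611312210559845, 0.10594561696052551), 85.56768798828125)
wrist tray 0.69 0.004296186713109357 5787 ((0.3783454895019531, 0.11782009154558182), (0.17240378260612488, 0.04424671456217766), 85.442626953125)
```

View pics/wrist2.png

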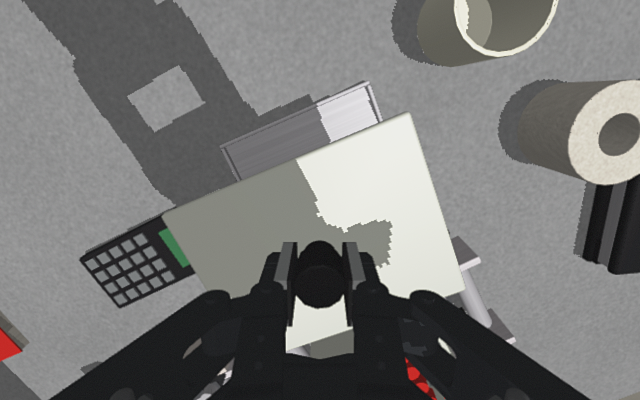

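The wrist picture shows the lid held level by its knob at (320,275) over the tray, edges parallel to it. Lower it.

jog_arm --pt "0.05 -0.2 2.5 0 0 0" --pt "0.05 -0.2 5.5 0 0 0" --pt "0.05 -0.2 8.5 0 0 0" --pt "0.05 -0.2 11 0 0 0" --pt "0.05 -0.2 13 0 0 0" --pt "0.05 -0.2 14.5 0 0 0" --pt "0.05 -0.2 15.7 0 0 0" --pt "0.05 -0.2 16.2 0 0 0"

```text
time_s: 6.18
position: [0.423, 0.1176, 0.0337]
tool_rot: [[-0.889, 0.457, -0.003], [0.457, 0.889, -0.0], [0.002, -0.001, -1.0]]
ft_force: [0.2, -0.6, -1.6]
grip_width: 0.0224
gripper_force: 39.4
```

jog_arm --pt "0 0 0.3 0 0 0" --pt "0 0 0.6 0 0 0" --pt "0 0 0.9 0 0 0" --pt "0 0 1.1 0 0 0" --pt "0 0 1.2 0 0 0" --pt "0 0 1.2 0 0 0"

```text
time_s: 6.68
position: [0.4233, 0.1177, 0.0234]
tool_rot: [[-0.889, 0.457, 0.0], [0.457, 0.889, 0.0], [-0.0, 0.0, -1.0]]
ft_force: [0.5, 0.1, -1.3]
grip_width: 0.0227
gripper_force: 39.4
```

jog_arm --pt "0 0 0.1 0 0 0" --pt "0 0 0.15 0 0 0" --pt "0 0 0.2 0 0 0" --pt "0 0 0.2 0 0 0"

```text
time_s: 7.02
position: [0.4233, 0.1177, 0.0219]
tool_rot: [[-0.889, 0.457, 0.001], [0.457, 0.889, -0.0], [-0.001, 0.0, -1.0]]
ft_force: [-2.0, -0.1, 7.8]
grip_width: 0.0225
gripper_force: 40.3
```

Contact felt; release and rise.

jog_arm --pt "0 0 0 0 0 0" --pt "0 0 0 0 0 0" --pt "0 0 0 0 0 0" --pt "0 0 0 0 0 0" --pt "0 0 0 0 0 0" --pt "0 0 0 0 0 0" --pt "0 0 0 0 0 0" --hand 1

```text
time_s: 7.6
position: [0.4232, 0.1177, 0.0213]
tool_rot: [[-0.889, 0.457, -0.0], [0.457, 0.889, -0.0], [0.0, -0.0, -1.0]]
ft_force: [0.1, -0.0, 0.3]
grip_width: 0.0855
gripper_force: 0.0
```

jog_arm --pt "0 0 -2.5 0 0 0" --pt "0 0 -6 0 0 0" --pt "0 0 -10 0 0 0" --pt "0 0 -14 0 0 0" --pt "0 0 -18 0 0 0" --pt "0 0 -20 0 0 0" --pt "0 0 -20 0 0 0"

```text
time_s: 8.18
position: [0.4248, 0.1178, 0.2257]
tool_rot: [[-0.889, 0.457, 0.009], [0.457, 0.89, 0.0], [-0.008, 0.004, -1.0]]
ft_force: [1.1, 0.9, -0.1]
grip_width: 0.0852
gripper_force: 0.0
```

Run:
```python
from h import *
np.set_printoptions(precision=4,suppress=True)
im=env.get_image("scene"); save(im,"scene3.png",(140,290,150,450),2.6)
for n in ["lid","tray","tote"]:
    for r in env.regions_of("scene",n)[:2]:
        P,_=world(im,r["pixels"]); m=np.percentile(P[:,2],85) if n=="tote" else np.median(P[:,2]); q=P[abs(P[:,2]-m)<.006]
        A=np.c_[q[:,:2]-q[:,:2].mean(0),np.ones(len(q))]; 
        print(n,r["score"],m,cv2.minAreaRect(q[:,:2].astype(np.float32)),"slopes",np.linalg.lstsq(A,q[:,2],rcond=None)[0])
print("tote +y face centre guess", .6258-.0404*.065,.0958+.065)
go(.623,.20,.21)
```

```text
lid 0.59 0.014475746814275658 ((0.42676758766174316, 0.11790832877159119), (0.137075275182724, 0.11009085923433304), 86.706298828125) slopes [ 0.0018 -0.0006  0.0143]
lid 0.59 0.010599127522057716 ((0.265239953994751, 0.4870368242263794), (0.1369481086730957, 0.11036449670791626), 83.34178924560547) slopes [-0.0056 -0.0012  0.0104]
tote 0.84 0.11821646241418554 ((0.6272685527801514, 0.09740951657295227), (0.10373532772064209, 0.1292177438735962), 2.475602149963379) slopes [0.0114 0.0014 0.1167]
tote 0.48 0.017003342726016082 ((0.4265575408935547, 0.11747328191995621), (0.1357928216457367, 0.11028459668159485), 86.3772201538086) slopes [ 0.0028 -0.0029  0.0145]
tote +y face centre guess 0.623174 0.1608
t 8.3833 p [0.4226 0.1177 0.2201] ft [ 0.5 -0.3 -0.6] w 0.08529709440073228 yhead 62.8 z [-0.0026  0.     -1.    ] q [  0.  11.  92.   0.  77. -63.]
shift cm [-14.07  16.48   0.95]
```

View pics/scene3.png

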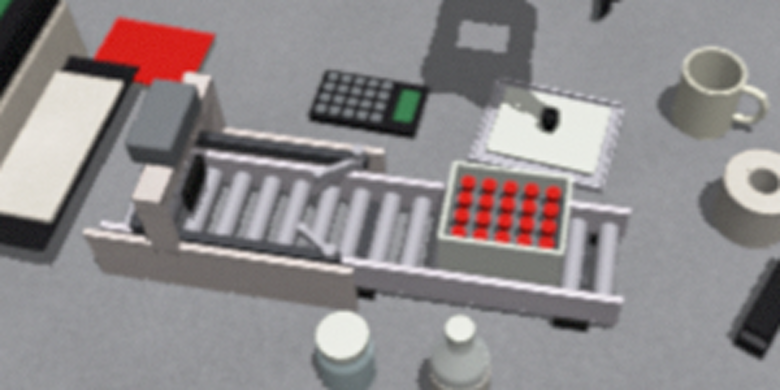

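The lid lies flat inside the tray (crop (550,130)), tote on rollers at (505,215), bridge at (170,160). Now go behind the tote with shut fingers, turned across the lane.

jog_arm --pt "-3 3.5 0 0 0 7" --pt "-6 7 0 0 0 14" --pt "-9 10.5 0 0 0 21" --pt "-12 14 0 0 0 28" --pt "-14.1 16.5 0 0 0 35" --pt "-14.1 16.5 0 0 0 42" --pt "-14.1 16.5 0 0 0 49" --pt "-14.1 16.5 0 0 0 56" --hand 0

```text
time_s: 9.05
position: [0.6243, 0.2003, 0.2181]
tool_rot: [[-0.113, 0.994, -0.005], [0.994, 0.113, -0.001], [-0.0, -0.005, -1.0]]
ft_force: [0.1, -0.2, 0.1]
grip_width: 0.0002
gripper_force: 0.0
```

jog_arm --pt "0 0 0 0 0 4.5" --pt "0 0 0 0 0 4.5" --pt "0 0 0 0 0 4.5"

```text
time_s: 9.3
position: [0.6238, 0.2, 0.2197]
tool_rot: [[-0.043, 0.999, -0.003], [0.999, 0.043, -0.0], [-0.0, -0.003, -1.0]]
ft_force: [-1.0, 0.1, 0.3]
grip_width: 0.0003
gripper_force: 0.0
```

Run:
```python
from h import *
np.set_printoptions(precision=4,suppress=True)
go(.622,.19,.08)
```

```text
t 9.3 p [0.6238 0.2    0.2197] ft [-1.   0.1  0.3] w 0.00031054923043311597 yhead 2.45 z [-0.0027 -0.0003 -1.    ] q [ 7. 33. 57.  0. 90.  5.]
shift cm [-0.99 -0.18 13.97]
```

jog_arm --pt "0 -0.15 3.5 0 0 0" --pt "0 -0.15 7 0 0 0" --pt "0 -0.15 10.5 0 0 0" --pt "0 -0.15 13.5 0 0 0" --pt "0 -0.15 14 0 0 0" --pt "-1 -0.15 14 0 0 0" --pt "-1.6 -0.15 14 0 0 0" --pt "-2 -0.15 14 0 0 0"

```text
time_s: 9.97
position: [0.6246, 0.1789, 0.0837]
tool_rot: [[-0.04, 0.999, 0.004], [0.999, 0.04, 0.0], [0.0, 0.004, -1.0]]
ft_force: [0.6, -1.1, 0.1]
grip_width: -0.0001
gripper_force: 0.0
```

jog_arm --pt "-0.3 0 0 0 0 0" --pt "-0.6 0 0 0 0 0" --pt "-0.9 0 0 0 0 0" --pt "-1.2 0 0 0 0 0" --pt "-1.6 0 0 0 0 0" --pt "-2.1 0 0 0 0 0" --pt "-2.7 0 0 0 0 0" --pt "-3.4 0 0 0 0 0"

```text
time_s: 10.63
position: [0.6246, 0.1456, 0.0813]
tool_rot: [[-0.04, 0.999, -0.0], [0.999, 0.04, 0.0], [0.0, -0.0, -1.0]]
ft_force: [0.2, 1.5, 0.9]
grip_width: 0.0001
gripper_force: 0.0
```

```bash
cat > look.py <<'E'
from h import *
np.set_printoptions(precision=4,suppress=True)
im=env.get_image("top")
for r in env.regions_of("top","tote")[:2]:
    P,_=world(im,r["pixels"]); q=P[(P[:,2]>.1)&(P[:,2]<.132)]
    if len(q)>20: print("tote",r["score"],len(q),cv2.minAreaRect(q[:,:2].astype(np.float32)),q.min(0),q.max(0))
p=env.observe()["position"]; go(.6306-.0404*p[1],p[1],.08)
E
python3 look.py
```

```text
tote 0.73 435 ((0.6278660893440247, 0.04726476967334747), (0.10427553206682205, 0.08692748099565506), 0.2816256880760193) [0.5756 0.0038 0.1002] [0.68   0.0907 0.1317]
t 10.7333 p [0.6248 0.1446 0.0812] ft [ 0.2  0.4 -0.1] w -4.175413369976628e-05 yhead 2.23 z [-0.0003 -0.0007 -1.    ] q [ 2. 38. 71. -0. 71.  0.]
shift cm [ 0.   -0.    0.12]
```

jog_arm --pt "-0.6 0 0.1 0 0 0" --pt "-1.3 0 0.1 0 0 0" --pt "-2 0 0.1 0 0 0" --pt "-2.7 0 0.1 0 0 0" --pt "-3.4 0 0.1 0 0 0" --pt "-4.1 0 0.1 0 0 0" --pt "-4.8 0 0.1 0 0 0" --pt "-5.5 0 0.1 0 0 0"

```text
time_s: 11.4
position: [0.6268, 0.0903, 0.0803]
tool_rot: [[-0.04, 0.999, -0.0], [0.999, 0.04, 0.0], [0.0, -0.0, -1.0]]
ft_force: [-0.5, 1.2, -0.6]
grip_width: -0.0005
gripper_force: 0.0
```

jog_arm --pt "-0.7 0 0 0 0 0" --pt "-1.4 0 0 0 0 0" --pt "-2.1 0 0 0 0 0" --pt "-2.8 0 0 0 0 0" --pt "-3.5 0 0 0 0 0" --pt "-4.2 0 0 0 0 0" --pt "-4.9 0 0 0 0 0" --pt "-5.5 0 0 0 0 0"

```text
time_s: 12.07
position: [0.6291, 0.0356, 0.0804]
tool_rot: [[-0.04, 0.999, 0.0], [0.999, 0.04, 0.0], [0.0, 0.0, -1.0]]
ft_force: [-1.2, 3.7, 0.6]
grip_width: 0.0
gripper_force: 0.0
```

```bash
python3 look.py
```

```text
tote 0.74 374 ((0.6307631731033325, -0.061915699392557144), (0.10332106798887253, 0.08448128402233124), 0.15802066028118134) [ 0.579  -0.1042  0.1001] [ 0.6825 -0.0198  0.1319]
tote 0.22 79 ((0.6343330144882202, -0.18980613350868225), (0.17246679961681366, 0.2238582819700241), 3.881551504135132) [ 0.5531 -0.3055  0.1   ] [ 0.7244 -0.0736  0.1319]
t 12.1667 p [0.6293 0.0349 0.0804] ft [0.5 0.1 0.4] w 9.389574164784181e-05 yhead 2.25 z [ 0.0003 -0.0006 -1.    ] q [ -8.  37.  73.  -0.  70. -10.]
shift cm [ 0.   -0.01  0.04]
```

jog_arm --pt "-0.5 0 0 0 0 0" --pt "-1 0 0 0 0 0" --pt "-1.5 0 0 0 0 0" --pt "-2 0 0 0 0 0" --pt "-2.5 0 0 0 0 0" --pt "-3 0 0 0 0 0" --pt "-3.5 0 0 0 0 0" --pt "-4 0 0 0 0 0"

```text
time_s: 12.83
position: [0.6308, -0.0045, 0.0803]
tool_rot: [[-0.04, 0.999, 0.0], [0.999, 0.04, -0.0], [-0.0, 0.0, -1.0]]
ft_force: [0.3, 2.0, 1.0]
grip_width: -0.0003
gripper_force: 0.0
```

jog_arm --pt "-0.5 0 0 0 0 0" --pt "-1 0 0 0 0 0" --pt "-1.5 0 0 0 0 0" --pt "-2 0 0 0 0 0" --pt "-2.5 0 0 0 0 0" --pt "-3 0 0 0 0 0" --pt "-3.5 0 0 0 0 0" --pt "-4 0 0 0 0 0"

```text
time_s: 13.5
position: [0.6323, -0.0443, 0.0803]
tool_rot: [[-0.04, 0.999, -0.0], [0.999, 0.04, 0.0], [0.0, -0.0, -1.0]]
ft_force: [-0.9, 2.9, 0.1]
grip_width: -0.0003
gripper_force: 0.0
```

jog_arm --pt "-0.5 0 0 0 0 0" --pt "-1 0 0 0 0 0" --pt "-1.5 0 0 0 0 0" --pt "-2 0 0 0 0 0" --pt "-2.5 0 0 0 0 0" --pt "-3 0 0 0 0 0" --pt "-3.4 0 0 0 0 0" --pt "-3.7 0 0 0 0 0"

```text
time_s: 14.17
position: [0.6338, -0.0814, 0.0803]
tool_rot: [[-0.04, 0.999, -0.0], [0.999, 0.04, -0.0], [-0.0, -0.0, -1.0]]
ft_force: [-0.2, 0.6, 1.2]
grip_width: -0.0
gripper_force: 0.0
```

```bash
python3 look.py
```

```text
tote 0.81 371 ((0.6339287757873535, -0.1696101576089859), (0.1005253717303276, 0.11296607553958893), 4.906944274902344) [ 0.5832 -0.2267  0.1001] [ 0.6879 -0.1138  0.1318]
t 14.2667 p [ 0.6339 -0.0816  0.0803] ft [ 0.1 -0.8  0.1] w -0.00016742116918980448 yhead 2.27 z [ 0.0003 -0.0006 -1.    ] q [-18.  38.  71.  -0.  70. -20.]
shift cm [ 0.   -0.    0.03]
```

Now small steps, watching the force for bumper contact (expected near TCP y = -0.108).

jog_arm --pt "-0.3 0 0 0 0 0" --pt "-0.6 0 0 0 0 0" --pt "-0.9 0 0 0 0 0" --pt "-1.2 0 0 0 0 0" --pt "-1.5 0 0 0 0 0" --pt "-1.8 0 0 0 0 0" --pt "-2 0 0 0 0 0"

```text
time_s: 14.85
position: [0.6347, -0.1012, 0.0804]
tool_rot: [[-0.04, 0.999, 0.0], [0.999, 0.04, -0.0], [-0.0, 0.0, -1.0]]
ft_force: [-0.6, 1.7, 0.8]
grip_width: 0.0002
gripper_force: 0.0
```

jog_arm --pt "-0.2 0 0 0 0 0" --pt "-0.4 0 0 0 0 0" --pt "-0.6 0 0 0 0 0" --pt "-0.8 0 0 0 0 0" --pt "-0.8 0 0 0 0 0"

```text
time_s: 15.27
position: [0.635, -0.1087, 0.0803]
tool_rot: [[-0.04, 0.999, 0.0], [0.999, 0.04, 0.001], [0.001, 0.0, -1.0]]
ft_force: [-0.1, 2.5, -0.1]
grip_width: -0.0
gripper_force: 0.0
```

jog_arm --pt "-0.15 0 0 0 0 0" --pt "-0.3 0 0 0 0 0" --pt "-0.45 0 0 0 0 0" --pt "-0.6 0 0 0 0 0" --pt "-0.6 0 0 0 0 0"

```text
time_s: 15.68
position: [0.6352, -0.1139, 0.0803]
tool_rot: [[-0.041, 0.999, -0.0], [0.999, 0.041, 0.001], [0.001, -0.0, -1.0]]
ft_force: [0.9, 6.1, 1.4]
grip_width: 0.0001
gripper_force: 0.0
```

jog_arm --pt "-0.15 0 0 0 0 0" --pt "-0.3 0 0 0 0 0" --pt "-0.4 0 0 0 0 0" --pt "-0.4 0 0 0 0 0"

```text
time_s: 16.02
position: [0.6353, -0.1176, 0.0803]
tool_rot: [[-0.041, 0.999, -0.0], [0.999, 0.041, 0.002], [0.002, -0.0, -1.0]]
ft_force: [1.1, 7.6, 1.8]
grip_width: 0.0003
gripper_force: 0.0
```

jog_arm --pt "-0.15 0 0 0 0 0" --pt "-0.3 0 0 0 0 0" --pt "-0.4 0 0 0 0 0" --pt "-0.4 0 0 0 0 0"

```text
time_s: 16.35
position: [0.6355, -0.1215, 0.0803]
tool_rot: [[-0.041, 0.999, -0.0], [0.999, 0.041, 0.002], [0.002, -0.0, -1.0]]
ft_force: [0.4, 9.7, 1.3]
grip_width: 0.0001
gripper_force: 0.0
```

jog_arm --pt "-0.15 0 0 0 0 0" --pt "-0.3 0 0 0 0 0" --pt "-0.4 0 0 0 0 0" --pt "-0.4 0 0 0 0 0"

```text
time_s: 16.68
position: [0.6356, -0.1251, 0.0803]
tool_rot: [[-0.041, 0.999, -0.0], [0.999, 0.041, 0.003], [0.003, -0.0, -1.0]]
ft_force: [-0.1, 10.2, 2.4]
grip_width: -0.0001
gripper_force: 0.0
```

jog_arm --pt "-0.15 0 0 0 0 0" --pt "-0.3 0 0 0 0 0" --pt "-0.4 0 0 0 0 0" --pt "-0.4 0 0 0 0 0" --pt "-0.4 0 0 0 0 0"

```text
time_s: 17.1
position: [0.6358, -0.1289, 0.0803]
tool_rot: [[-0.041, 0.999, -0.0], [0.999, 0.041, 0.003], [0.003, -0.0, -1.0]]
ft_force: [-0.0, 10.8, 1.7]
grip_width: -0.0
gripper_force: 0.0
```

```bash
python3 look.py
python3 - <<'E'
from h import *
a=env.get_image("top"); b=env.get_image("scene")
A=cv2.resize(a["frame"][140:200,330:450],(600,300),interpolation=2); B=cv2.resize(b["frame"][150:270,180:420],(600,300),interpolation=2)
cv2.imwrite("pics/catch.png",np.vstack([A,B])[:,:,::-1])
E
```

```text
tote 0.65 195 ((0.6351935863494873, -0.209027960896492), (0.09843806177377701, 0.08932748436927795), 2.9597461223602295) [ 0.5851 -0.2535  0.1007] [ 0.6864 -0.165   0.1305]
t 17.2 p [ 0.6358 -0.1288  0.0804] ft [-0.1 11.4  2. ] w -0.0002808465975078369 yhead 2.36 z [-0.0003  0.0027 -1.    ] q [-22.  39.  69.   0.  72. -24.]
shift cm [-0.    0.    0.04]
```

View pics/catch.png

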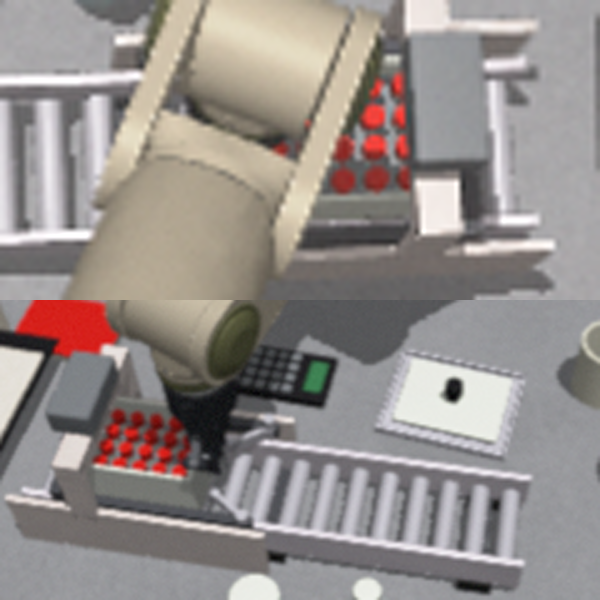

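The lower half shows the tote under the bridge with the near catch at (230,505) apparently swung in behind it. About 19 mm of bumper travel at 11 N. Push a touch more, then ease back slowly.

jog_arm --pt "-0.1 0 0 0 0 0" --pt "-0.2 0 0 0 0 0" --pt "-0.2 0 0 0 0 0" --pt "-0.2 0 0 0 0 0"

```text
time_s: 17.63
position: [0.6358, -0.1307, 0.0804]
tool_rot: [[-0.041, 0.999, -0.0], [0.999, 0.041, 0.003], [0.003, -0.0, -1.0]]
ft_force: [-0.0, 11.4, 2.6]
grip_width: -0.0001
gripper_force: 0.0
```

jog_arm --pt "0.2 0 0 0 0 0" --pt "0.4 0 0 0 0 0" --pt "0.6 0 0 0 0 0" --pt "0.8 0 0 0 0 0" --pt "1 0 0 0 0 0" --pt "1.2 0 0 0 0 0" --pt "1.4 0 0 0 0 0" --pt "1.4 0 0 0 0 0"

```text
time_s: 18.3
position: [0.6354, -0.1175, 0.0804]
tool_rot: [[-0.041, 0.999, 0.0], [0.999, 0.041, 0.001], [0.001, 0.0, -1.0]]
ft_force: [0.7, 8.0, 0.8]
grip_width: 0.0001
gripper_force: 0.0
```

jog_arm --pt "0.5 0 0 0 0 0" --pt "1 0 0 0 0 0" --pt "1.5 0 0 0 0 0" --pt "1.5 0 -2 0 0 0" --pt "1.5 0 -5 0 0 0" --pt "1.5 0 -8 0 0 0" --pt "1.5 0 -11 0 0 0" --pt "1.5 0 -14 0 0 0"

```text
time_s: 18.97
position: [0.6345, -0.1038, 0.2219]
tool_rot: [[-0.04, 0.999, -0.0], [0.999, 0.04, -0.001], [-0.001, -0.0, -1.0]]
ft_force: [1.0, -0.4, -0.8]
grip_width: 0.0002
gripper_force: 0.0
```

jog_arm --pt "4 0 -3 0 0 0" --pt "8 0 -6 0 0 0" --pt "12 0 -6 0 0 0" --pt "16 0 -6 0 0 0" --pt "20 0 -6 0 0 0" --pt "20 0 -6 0 0 0"

```text
time_s: 19.47
position: [0.6258, 0.1015, 0.2809]
tool_rot: [[-0.045, 0.999, 0.001], [0.999, 0.045, 0.001], [0.001, 0.001, -1.0]]
ft_force: [-0.2, -0.6, 0.1]
grip_width: 0.0003
gripper_force: 0.0
```

```bash
python3 look.py
python3 - <<'E'
from h import *
a=env.get_image("top"); b=env.get_image("scene")
A=cv2.resize(a["frame"][140:200,330:450],(600,300),interpolation=2); B=cv2.resize(b["frame"][150:270,180:420],(600,300),interpolation=2)
cv2.imwrite("pics/catch2.png",np.vstack([A,B])[:,:,::-1])
E
```

```text
tote 0.86 676 ((0.6367912292480469, -0.1893414407968521), (0.10352195799350739, 0.12828807532787323), 2.665261745452881) [ 0.5832 -0.2543  0.1   ] [ 0.691  -0.124   0.1313]
t 19.5667 p [0.6264 0.0981 0.2804] ft [-0.7  0.   0.5] w -0.0001332555352214646 yhead 2.49 z [ 0.0002 -0.0005 -1.    ] q [-2. 29. 54. -0. 97. -4.]
shift cm [ 0.01  0.02 20.04]
```

View pics/catch2.png

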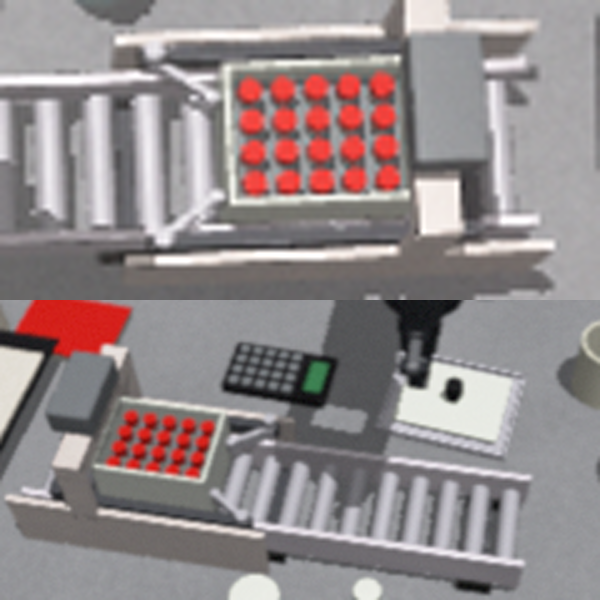

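The catches are back in their original closed position (tips (215,95) and (222,198) in the upper half), right against the tote's trailing end. The tote is level under the bridge and the lid is flat in the tray. Handing in.

```bash
python3 -c "
from h import *
print(env.close_job())"
```

```text
the job is handed in; nothing more can be done
None
```

I handed the job in at about 20 s, but no verdict came back. The last pictures show the lid flat in the tray and the tote under the bridge with both catches closed behind it; I could not measure the holding force after letting go. The highest push reading was 11.4 N.

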